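# Start the loose tea timer against the condiment caddy and park it on the tea tray

## Robot

A 6-joint arm with a two-finger parallel gripper is mounted at the origin on the work surface. World frame = base frame: x ahead of the robot, y to its left, z up, the work surface at z = 0. Lengths are in mm, angles in rad, forces in N, time in s.
With the tool pointing down it reaches from about 350 to 850 mm from the base axis. Payload 8.1 kg.
Tool frame: the origin (TCP) lies on the centre line of the jaws, within the pads' length; the fingertips stand 25 mm ahead of it and the grasp point (between the pads) lies 6 mm ahead of it (manip.tips_ahead is the distance from the TCP to the fingertips, in mm); z points along the fingers, x is the direction in which the jaws open and shut, and the axes are right-handed (so a half turn about z gives the same grasp; the last joint's range is limited). The gripper opens to 85 mm and grips with 20 to 120 N. Pads are 22 mm wide; open, the fingers measure 114 mm over their backs; the gripper's body (76 mm by 85 mm) begins 54 mm behind the grasp point. The pads swing forward as they close: fully open they stand 13 mm farther back than shut.
Start: joints at [-1.406, 0.13, 1.488, -0, 1.523, -0.085], TCP at [148.346, -581.377, 256.292] pointing down, gripper open.
Joint ranges: [-2.96, 2.96], [-0.89, 2.26], [0.02, 2.5], [-1.34, 4.48], [0, 2.73], [-2.66, 2.66]. Speed limits (rad/s): [2.39, 2.39, 2.79, 3.14, 3.14, 3.14].

## Interface

Orientations are given as a unit quaternion [w, x, y, z].
In Python, from plant import readout, get_image, workorder, manip gives the robot as it stands.
- The arm moves only by the shell command python3 -m pendant 'ROWS' [OPENING]. ROWS is JSON, one flat list of numbers, 4 for each row, row after row: the shift along the tool's x, y, z in m, then the turn about the tool's z in rad. A call has 1 to 12 rows; each row shifts and turns the commanded pose from where the row before left it, along the tool's axes as they then stand; what a row does not reach is not made up. A row lasts 1/12 s, in which the tool goes at most 41.7 mm and 7.16 degrees, less where a joint would pass 70% of its speed; a pose out of reach is approached as far as the arm can. A call is refused whole if a number of a shift passes 0.0417 or a number of a turn 0.125, either way. A call with a gripper value outside its range is refused whole. OPENING is the opening, from 0 (shut) to 1 (fully open), set as the call begins (- or left out, the last holds). The fingers move at their own pace and stop on an object; the grip force is fixed at half the most. Time passes only in rows, so rows that do not move let the fingers close. It gives the time, the measured TCP pose, the force and the opening at its end, in the units of the state.
- readout.get_obs(): the state, without advancing time (a new reading comes with each control period).
- get_image(name): name is "side" or "top" or "wrist"; returns a dict with "color" (400x640x3 uint8, red, green, blue), "depth" (400x640 float32, mm along the optical axis (not along the pixel's ray), 0 where there is no reading), "vertical_fov" (degrees; the focal length in pixels is half the picture's height over the tangent of half this angle, whatever the lens; pixels are square), "cx", "cy" (the principal point, pixels), "k1" (the pictures are not rectified: a ray, as slopes to the right and down, at radius r is drawn at 1 + k1 r^2 times it, then the intrinsics apply), "R" (3x3) and "t" (3): a world point X has camera coordinates R X + t; the wrist camera has in their place "T_tool_cam" (4x4, takes a point from camera to tool coordinates, whose origin is the TCP and whose axes are the tool frame's). Camera axes: x right, y down, z forward; pixel columns grow to the right and rows downward; lengths in mm; the calibration is good to about 2 mm. A picture is of the moment at which its call begins: read the wrist's pose just before it.
- workorder.hand_in(): hands the job in, once; it reports no verdict.
The state is a dict: "t": time; "q": joint angles; "joint_vel": joint speeds; "joint_torque": joint torques, N m; "eef_pos": TCP position; "ee_rot": TCP orientation; "force": force on the tool from outside, world axes, zero at the start; "wrist_torque": the same for the moment, N m; "grip_width": finger opening in mm.
Only numpy, scipy, OpenCV 4.12 (cv2) and the standard library are available. Lean on these libraries where they do the work, as an engineer would, in place of code of your own. Each camera call takes 0.05 s, during which the arm holds its last target.

## Task

Start the tea timer: it is too light to press where it lies, so put its flat back end against a side of the condiment caddy that is screwed to the counter, push the plunger on its other end firmly in towards the caddy and keep it in for a full second. Then set the timer down, display up and plunger out again, flat in the empty bay of the tea tray beside the covered mug, without dropping it and leaving the mug, the sugar jar and the stack of cups where they are.

Things in the scene. Friction and masses are not known exactly. Their poses are not given: they have to be found in the camera images.
- timer: Loose tea timer: grey plastic box 100 (x) x 50 (y) x 36 (z) mm, about 0.17 kg, dark display on top. Origin at the centre of its underside, z up. Its -x end carries the plunger, its +x end is the flat back. At the start it lies on the counter display up, plunger roughly towards the robot. Best gripped across its 50 mm width. It slides on the counter under roughly 1 to 2 N.
- timer_back (a point): Centre of the timer's flat back end (50 mm wide, 36 mm high), 18 mm above its underside; axes as the timer.
- plunger (a joint): Sprung steel push plunger on the timer's -x end: 0 = out, 0.007 = fully in (m). It moves along the timer's +x, needs about 2 N to begin moving and 4 N at full travel, and springs back when let go. It counts as pressed beyond 0.0045.
- plunger_face (a point): Centre of the outer face of the plunger, a round steel disc 26 mm in diameter that stands 14 mm proud of the timer's end when out, centred 18 mm above the timer's underside (so 64 mm from the timer's middle, towards its -x); axes as the timer.
- caddy: Condiment caddy, an open dark wooden box with two dividers, full of packets, screwed to the counter: 90 (x) x 180 (y) x 60 (z) mm, upright flat sides down to the counter. Origin at the centre of its underside, on the counter. Its -x side faces roughly to the robot.
- caddy_face (a point): Centre line of the caddy's long side that faces the robot (its -x side, 180 mm wide), 18 mm above the counter; axes as the caddy.
- tray: Slim wooden tea tray fixed to the counter, 106 (x) x 272 (y) mm, floor 4 mm thick, rims and cross rib 9 mm high above the counter. Origin on the counter at the centre of the empty timer bay, which is 90 (x) x 130 (y) mm inside; the mug's place lies beyond the rib towards the tray's +y. The timer fits only lengthwise along the tray's y, either way round.
- tray_bay (a point): Centre of the bay's floor, 4 mm above the counter; axes as the tray.
- mug: White lidded mug standing on the tray, loose: 78 mm across the lid, 108 mm tall, handle towards its +x. Origin at the centre of its underside, 132 mm from the bay's centre towards the tray's +y. Leave alone.
- jar: Loose glass sugar jar, 72 mm across, 110 mm tall, to the left of the work. Origin at the centre of its underside. Leave alone.
- cups: Loose upside-down stack of paper cups, 85 mm across, 100 mm tall, to the right of the work. Origin at the centre of its underside. Leave alone.
Things that resemble listed ones, but are neither listed nor needed, are in the scene too. There is more than one size of the timer; the job needs the larger. Several things have the shape of the caddy; the one meant has the colours described above.

How it is judged:
By the outcome, as a careful person would: the job done as asked, in the order asked, and still so for the second after the job is handed in, with the robot touching nothing.
It also fails if it takes over 67 s, if anything falls off the work surface, if the arm or the gripper's body presses on something with over 40 N, if the wrist force passes 120 N, or if a joint passes its speed limit or range.

## Working session

There is one attempt and no reset: what is moved stays moved. The work goes in short steps, Python scripts to look and compute and a shell command to move; the robot and the scene stay as the last step left them, time stands still between calls to the robot, and variables do not carry over. Pictures are saved under pics/ and viewed, and the job is handed in when it is done.

```bash
ls; mkdir -p pics
python3 - <<'E'
from plant import readout, get_image, workorder, manip
import cv2
print(readout.get_obs())
for n in ("side","top","wrist"):
    im=get_image(n); cv2.imwrite(f"pics/{n}0.png",im["color"][:,:,::-1])
    print(n,{k:v for k,v in im.items() if k not in("color","depth")})
E
```

```text
pics
{'t': 0.0, 'q': array([-1.40638027e+00,  1.31191178e-01,  1.48930236e+00,  4.25962688e-06,
        1.52300516e+00, -8.54288922e-02]), 'joint_vel': array([-0.00089919, -0.00096549,  0.0005979 , -0.00066112,  0.0004958 ,
        0.00034647]), 'joint_torque': array([-2.34499981e-03, -5.69397783e+01, -5.00556099e+01, -3.09490097e-04,
        1.48916454e-02,  7.43584701e-05]), 'eef_pos': array([ 148.27362668, -580.85736807,  255.21379337]), 'ee_rot': array([-6.48320035e-04,  7.89700066e-01, -6.13492378e-01, -6.98528810e-04]), 'force': array([-0.97663001,  0.35101361, -0.24883803]), 'wrist_torque': array([-0.03926734, -0.02384789,  0.0155835 ]), 'grip_width': 85.04771451701383}
side {'vertical_fov': 42.90602002468999, 'cx': 315.72532373827113, 'cy': 201.2931276330415, 'k1': -0.008607345599524224, 'R': array([[-0.75686774, -0.65351381, -0.00842119],
       [-0.40708869,  0.48147215, -0.77618514],
       [ 0.51130228, -0.58404132, -0.63044882]]), 't': array([ 467.92526774,  296.21249888, 1203.76720659])}
top {'vertical_fov': 55.488809509327474, 'cx': 318.761167872112, 'cy': 194.7621052254722, 'k1': -0.04070422762258344, 'R': array([[-0.02433418, -0.99969112,  0.00505063],
       [-0.98187819,  0.02295017, -0.18811834],
       [ 0.18794432, -0.00953681, -0.98213338]]), 't': array([ 21.46712073, 592.6838832 , 995.85079138])}
wrist {'vertical_fov': 66.22607631818258, 'cx': 321.52641436956395, 'cy': 199.66699530011712, 'k1': -0.008553009404523778, 'T_tool_cam': array([[ 9.99999352e-01, -6.91505562e-04,  9.03801527e-04,
        -5.20417382e-03],
       [ 4.36123756e-04,  9.66441047e-01,  2.56888132e-01,
        -6.49015929e+01],
       [-1.05111047e-03, -2.56887572e-01,  9.66440723e-01,
        -1.16947531e+02],
       [ 0.00000000e+00,  0.00000000e+00,  0.00000000e+00,
         1.00000000e+00]])}
```

View pics/top0.png

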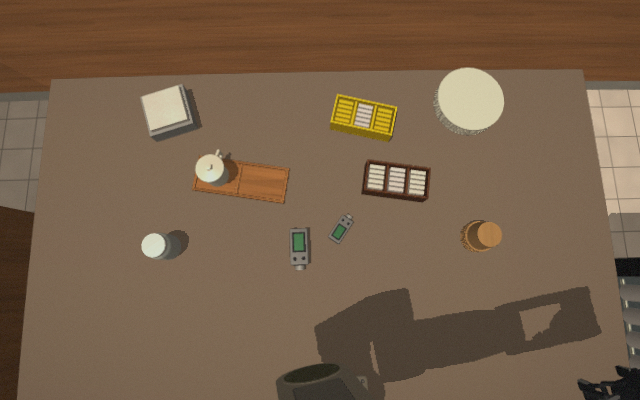

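View pics/side0.png

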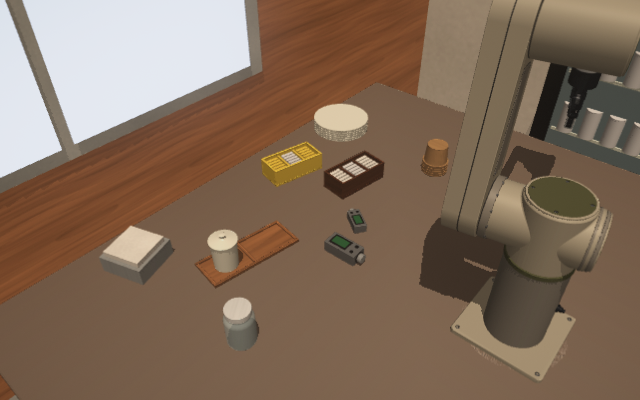

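The top view shows the large timer at (299,247), with its plunger at (299,267) towards the robot. The small timer is at (341,229) and the dark caddy at (396,181). The tray bay is around (263,182), the mug at (212,168), the jar at (155,245) and the cups at (485,235). Next I'll measure them.

```bash
cat > h.py <<'E'
import numpy as np, cv2
from plant import readout, get_image
from scipy.spatial.transform import Rotation as Rot
def cam(im,obs=None):
    f=200/np.tan(np.radians(im["vertical_fov"]/2))
    K=np.array([[f,0,im["cx"]],[0,f,im["cy"]],[0,0,1]])
    if "R" in im: R=im["R"];t=im["t"]
    else:
        w,x,y,z=obs["ee_rot"]; Rt=Rot.from_quat([x,y,z,w]).as_matrix()
        T=im["T_tool_cam"]; Rwc=Rt@T[:3,:3]; p=Rt@T[:3,3]+obs["eef_pos"]
        R=Rwc.T; t=-R@p
    return K,np.array([im["k1"],0,0,0,0.]),R,t
def ray(c,pts):
    K,d,R,t=c
    n=cv2.undistortPoints(np.array(pts,float).reshape(-1,1,2),K,d).reshape(-1,2)
    D=np.c_[n,np.ones(len(n))]@R   # R^T d
    return -R.T@t,D
def onplane(c,pts,z):
    o,D=ray(c,pts); s=(z-o[2])/D[:,2]; return o+D*s[:,None]
def proj(c,X):
    K,d,R,t=c
    return cv2.projectPoints(np.array(X,float).reshape(-1,3),cv2.Rodrigues(R)[0],t,K,d)[0].reshape(-1,2)
def cloud(im,c):
    v,u=np.mgrid[0:400,0:640]; K,d,R,t=c
    n=cv2.undistortPoints(np.c_[u.ravel(),v.ravel()].astype(float).reshape(-1,1,2),K,d).reshape(-1,2)
    z=im["depth"].ravel(); P=(np.c_[n,np.ones(len(n))]*z[:,None]-t)@R
    P[z==0]=np.nan
    return P.reshape(400,640,3)
def grab(n):
    obs=readout.get_obs(); im=get_image(n); return im,cam(im,obs),obs
E
python3 - <<'E'
from h import *
im,c,_=grab("top"); P=cloud(im,c)
crop=im["color"][140:290,180:440,::-1]
cv2.imwrite("pics/c1.png",cv2.resize(crop,None,fx=3,fy=3,interpolation=cv2.INTER_CUBIC))
Z=P[:,:,2]
for nm,(u0,u1,v0,v1),zl in [("timer",(284,316,222,275),(25,50)),("small",(325,357,210,248),(15,40)),("caddy",(358,435,155,206),(45,70)),("mug",(190,232,150,190),(98,113)),("jar",(140,185,225,262),(100,120)),("cups",(460,505,215,255),(92,110)),("tray",(190,295,155,205),(6.5,14))]:
    S=P[v0:v1,u0:u1].reshape(-1,3); S=S[(S[:,2]>zl[0])&(S[:,2]<zl[1])]
    r=cv2.minAreaRect(S[:,:2].astype(np.float32))
    print(nm,len(S),np.round(r[0],1),np.round(r[1],1),round(r[2],1),"z",np.round(np.median(S[:,2]),1))
S=P[300:310,560:600].reshape(-1,3);print(np.nanmedian(S[:,2]))
E
```

```text
timer 704 [448.5  67.9] [ 50.  112.6] 89.3 z 36.9
small 381 [505.1 -53.5] [36.5 86. ] 54.7 z 27.8
caddy 1681 [ 633.9 -212.1] [181.6  91. ] 80.9 z 52.7
mug 194 [671.7 301.1] [65.5 62.8] 19.2 z 99.7
jar 492 [461.4 437.8] [60.9 61.8] 69.9 z 110.4
cups 525 [ 469.3 -436. ] [66.5 65. ] 15.0 z 100.6
tray 1068 [651.9 234.9] [301.7 143.1] 86.6 z 8.8
0.8440450393664974
```

View pics/c1.png

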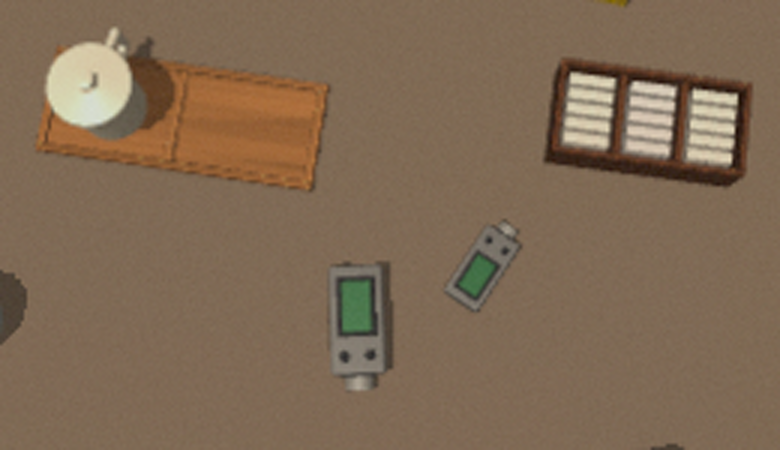

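Run:
```python
from h import *
im,c,_=grab("top")
def cr(l): return [(x/3+180-1/3,y/3+140-1/3) for x,y in l]
for n,l,z in [("tray",[(57,46),(328,86),(312,188),(38,150)],9),("rib",[(184,70),(174,162)],9),("timer",[(331,267),(385,265),(383,374),(334,375)],36),("pl",[(345,388),(376,388)],18),("caddytop",[(562,60),(752,85),(742,175),(548,155)],60)]:
    X=onplane(c,cr(l),z); print(n,np.round(X[:,:2],1).tolist(),np.round(X.mean(0)[:2],1))
    e=np.diff(np.r_[X,X[:1]],axis=0)[:,:2]; print("  len",np.round(np.hypot(*e.T),1),"ang",np.round(np.degrees(np.arctan2(e[:,1],e[:,0])),1))
# tray mask
hsv=cv2.cvtColor(im["color"],cv2.COLOR_RGB2HSV)
m=cv2.inRange(hsv,(5,120,60),(18,255,255)); m[:150]=0;m[210:]=0;m[:,:185]=0;m[:,300:]=0
k,_=max([(q,cv2.contourArea(q)) for q in cv2.findContours(m,cv2.RETR_EXTERNAL,cv2.CHAIN_APPROX_NONE)[0]],key=lambda a:a[1])
X=onplane(c,k.reshape(-1,2),9); r=cv2.minAreaRect(X[:,:2].astype(np.float32)); print("traymask",r)
```

```text
tray [[730.2, 359.5], [683.0, 92.2], [582.2, 108.5], [625.7, 374.2]] [655.3 233.6]
  len [271.4 102.1 269.2 105.5] ang [-100.   170.8   80.7   -8. ]
rib [[702.6, 233.3], [610.8, 241.7]] [656.7 237.5]
  len [92.2 92.2] ang [174.8  -5.2]
timer [[503.0, 89.2], [503.7, 39.3], [404.4, 43.0], [404.5, 87.6]] [453.9  64.8]
  len [50.  99.4 44.6 98.5] ang [-89.2 177.8  89.8   1. ]
pl [[392.6, 78.8], [391.9, 50.1]] [392.3  64.5]
  len [28.6 28.6] ang [-91.4  88.6]
caddytop [[689.5, -130.7], [661.5, -307.9], [576.2, -291.7], [599.1, -113.3]] [ 631.6 -210.9]
  len [179.4  86.8 179.8  92.1] ang [-99.  169.3  82.7 -10.9]
traymask ((655.4922485351562, 234.5357666015625), (272.96148681640625, 107.78986358642578), 80.3028793334961)
```

```bash
python3 -m pendant '[0,0,0,0.125, 0,0,0,0.125, -0.03,-0.014,0,0, -0.03,-0.014,0,0, -0.03,-0.014,0,0, -0.03,-0.014,0,0, -0.03,-0.014,0,0, -0.03,-0.014,0,0, -0.03,-0.014,0,0, -0.03,-0.014,0,0, -0.03,-0.014,0,0, -0.03,-0.014,0,0]' 1; python3 -m pendant '[-0.03,-0.014,0,0, -0.03,-0.014,0,0, -0.03,-0.014,0,0, -0.03,-0.014,0,0, -0.03,-0.014,0,0, -0.03,-0.014,0,0, -0.03,-0.014,0,0, -0.03,-0.014,0,0, -0.03,-0.014,0,0, -0.03,-0.014,0,0, -0.03,-0.014,0,0, 0,0,0,0]'
```

```text
t: 1.25
eef_pos: [288.7, -279.9, 256.3]
ee_rot: [0.0, -0.707, 0.707, -0.0]
force: [0.1, 0.4, -0.4]
grip_width: 85.3
t: 2.25
eef_pos: [443.6, 53.1, 256.2]
ee_rot: [-0.001, 0.708, -0.706, -0.001]
force: [0.4, -0.9, -0.6]
grip_width: 85.5
```

Run:
```python
from h import *
im,c,o=grab("wrist"); cv2.imwrite("pics/w1.png",im["color"][:,:,::-1])
P=cloud(im,c); S=P.reshape(-1,3); S=S[(S[:,2]>31)&(S[:,2]<44)]
S=S[(abs(S[:,0]-450)<90)&(S[:,1]>10)&(S[:,1]<130)]
print(cv2.minAreaRect(S[:,:2].astype(np.float32)))
print(proj(c,[[454,65.5,36],[390,65,18]]))
```

```text
((452.0179138183594, 67.47483825683594), (107.98433685302734, 49.55290985107422), 0.668113648891449)
[[310.56332845 169.25181819]
 [311.8048415  218.98474585]]
```

View pics/w1.png

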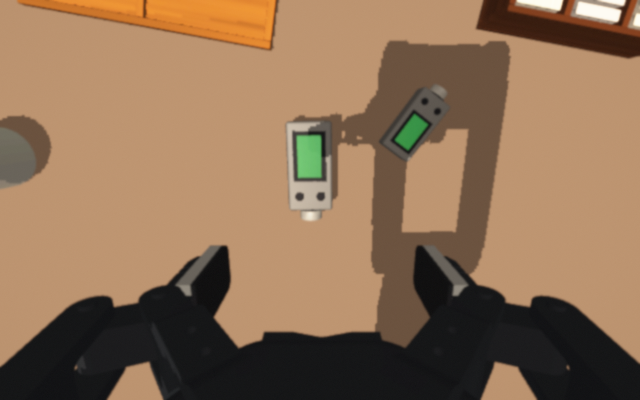

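The wrist view shows the large timer upright, with top corners near (287,123), (330,122), (331,209) and (290,211) and the plunger at (311,216). The small timer sits apart at (412,125).

Run:
```python
from h import *
im,c,o=grab("wrist")
hsv=cv2.cvtColor(im["color"],cv2.COLOR_RGB2HSV)
X=onplane(c,[(287,123),(330,122),(331,209),(290,211)],36);print(np.round(X,1),X.mean(0))
m=cv2.inRange(hsv,(45,90,60),(75,255,255)); n,l,s,ce=cv2.connectedComponentsWithStats(m)
for i in range(1,n):
    if s[i,4]>150:
        v,u=np.nonzero(l==i); Y=onplane(c,np.c_[u,v],36)[:,:2]; print(cv2.minAreaRect(Y.astype(np.float32)))
```

```text
[[502.7  87.9  36. ]
 [503.9  42.1  36. ]
 [407.1  39.9  36. ]
 [404.6  86.9  36. ]] [454.54863669  64.20716479  36.        ]
((494.7417907714844, -42.64481735229492), (20.745962142944336, 35.14939880371094), 55.013458251953125)
((468.8360595703125, 67.26942443847656), (46.89690399169922, 27.14620018005371), 0.20293088257312775)
```

```bash
python3 -m pendant '[-0.0134,-0.0044,0,-0.01, 0,0,0.0375,0, 0,0,0.0375,0, 0,0,0.0375,0, 0,0,0.0375,0, 0,0,0.0375,0, 0,0,0.03,0, 0,0,0.0075,0, 0,0,0,0, 0,0,0,0]'
```

```text
t: 3.18
eef_pos: [447.4, 61.3, 32.4]
ee_rot: [-0.0, 0.71, -0.704, 0.0]
force: [-0.3, 0.5, 0.7]
grip_width: 85.3
```

```bash
python3 -m pendant '[-0.005,0,0,0, 0,0,0,0, 0,0,0,0]'
```

```text
t: 3.43
eef_pos: [448.5, 67.3, 33.4]
ee_rot: [-0.001, 0.711, -0.703, 0.001]
force: [-0.4, -0.4, -0.2]
grip_width: 85.5
```

Run:
```python
from h import *
im,c,o=grab("wrist"); print(o["eef_pos"]);cv2.imwrite("pics/w2.png",im["color"][:,:,::-1])
```

```text
[448.53717284  67.27565226  33.35517685]
```

View pics/w2.png

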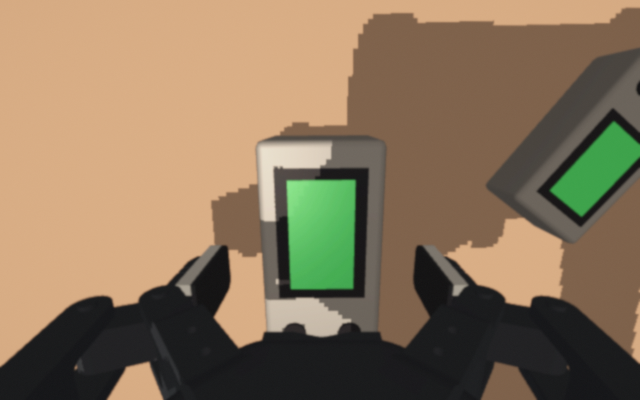

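The timer is centred between the pads (edges at columns 262 and 382, pads at 225 and 418). I'll close the gripper.

```bash
python3 -m pendant '[0,0,0,0, 0,0,0,0, 0,0,0,0, 0,0,0,0, 0,0,0,0, 0,0,0,0, 0,0,0,0, 0,0,0,0]' 0; python3 -m pendant '[0,0,-0.02,0, 0,0,-0.03,0, 0,0,-0.02,0, 0,0,0,0, 0,0,0,0]'
python3 - <<'E'
from h import *
im,c,o=grab("wrist"); cv2.imwrite("pics/w3.png",im["color"][:,:,::-1])
im,c,o=grab("side"); cv2.imwrite("pics/s3.png",cv2.resize(im["color"][150:300,250:450,::-1],None,fx=3,fy=3))
E
```

```text
t: 4.15
eef_pos: [447.2, 67.0, 31.7]
ee_rot: [-0.0, 0.711, -0.704, 0.0]
force: [-1.3, 0.4, 5.0]
grip_width: 49.3
t: 4.57
eef_pos: [447.6, 67.0, 102.1]
ee_rot: [-0.001, 0.711, -0.704, 0.001]
force: [0.5, -0.0, -1.9]
grip_width: 49.0
```

View pics/w3.png

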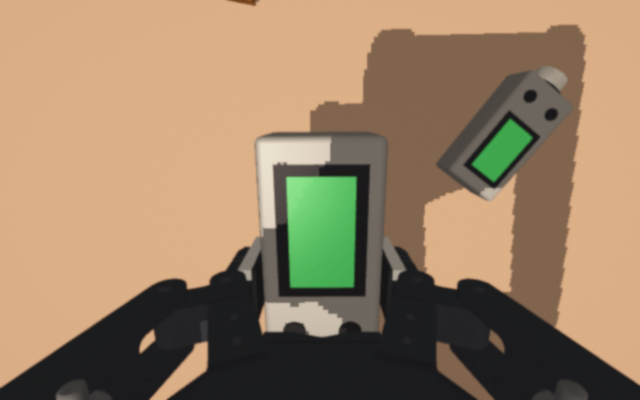

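View pics/s3.png

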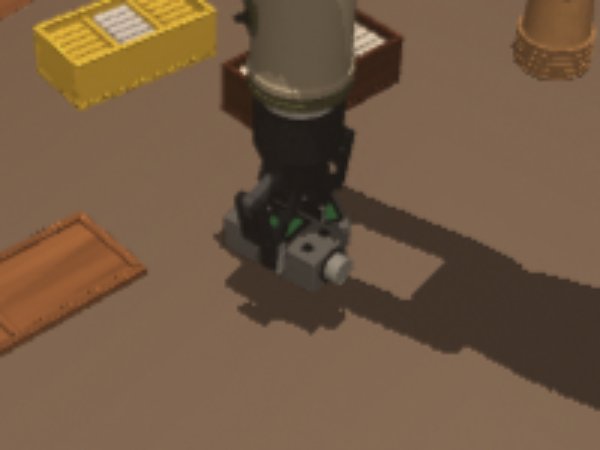

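The lifted timer hangs level in the gripper, with its plunger facing the robot at (338,268). I'll carry it to about 30 mm in front of the caddy.

```bash
python3 -m pendant '[0.0323,-0.0066,0,0, 0.0323,-0.0066,0,0, 0.0323,-0.0066,0,0, 0.0323,-0.0066,0,0, 0.0323,-0.0066,0,0, 0.0323,-0.0066,0,0, 0.0323,-0.0066,0,0, 0.0323,-0.0066,0,0, 0,0,0,0.085, 0,0,0,0.085, 0,0,0,0, 0,0,0,0]'
python3 - <<'E'
from h import *
im,c,o=grab("wrist"); print(o["eef_pos"],o["ee_rot"]); cv2.imwrite("pics/w4.png",im["color"][:,:,::-1])
P=cloud(im,c)
S=P.reshape(-1,3); 
print(np.round(proj(c,[[587.6,-203.9,60],[599,-113,60],[576,-292,60]])))
E
```

```text
t: 5.67
eef_pos: [500.9, -190.4, 99.3]
ee_rot: [-0.001, -0.649, 0.761, 0.002]
force: [0.1, 0.7, -1.3]
grip_width: 49.3
[ 500.90331108 -190.40078297   99.29687951] [-6.71150248e-04 -6.49135023e-01  7.60671232e-01  1.59665098e-03]
[[321.  68.]
 [129.  76.]
 [509.  63.]]
```

View pics/w4.png

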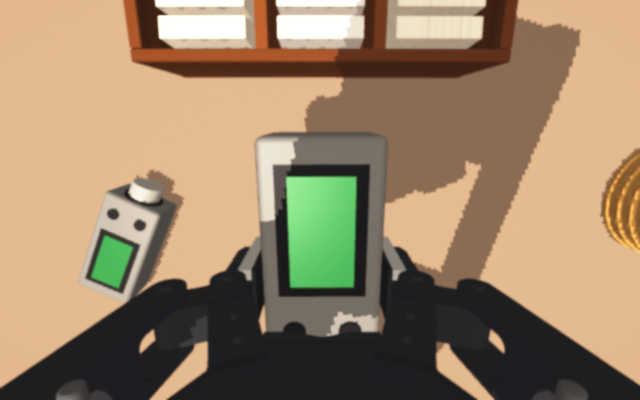

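Run:
```python
from h import *
im,c,o=grab("wrist")
n=np.array([np.cos(np.radians(-9.1)),np.sin(np.radians(-9.1))])
for pts,z in [([(132,62),(321,62),(508,61)],60),([(190,76),(321,76),(460,76)],0),([(262,136),(321,134),(382,135)],99.3-32+36)]:
    X=onplane(c,pts,z); print(np.round(X,1).tolist(), np.round((X[:,:2]-o["eef_pos"][:2])@n,1), np.degrees(np.arctan2(*(X[0]-X[2])[:2])))
```

```text
[[604.9, -115.9, 60.0], [590.6, -204.3, 60.0], [577.4, -291.8, 60.0]] [90.6 90.6 91.3] 8.886032158440146
[[605.5, -118.8, 0.0], [591.8, -204.4, 0.0], [577.5, -295.2, 0.0]] [91.7 91.7 92. ] 9.02042745119766
[[562.5, -178.3, 103.3], [559.9, -199.5, 103.3], [556.1, -221.2, 103.3]] [58.7 59.4 59.1] 8.554000434796968
```

```bash
python3 -m pendant '[0,0,0.03,0, 0,0,0.02,0, 0,0,0.015,0, 0,-0.015,0,0, 0,-0.013,0,0, 0,0,0,0, 0,0,0,0]'; for i in 1 ; do python3 -m pendant '[0,0,0.001,0, 0,0,0,0, 0,0,0,0]'; done
```

```text
t: 6.35
eef_pos: [530.0, -194.9, 36.2]
ee_rot: [-0.0, -0.649, 0.761, 0.0]
force: [-0.3, -0.3, -2.3]
grip_width: 48.8
t: 6.6
eef_pos: [529.1, -195.1, 35.1]
ee_rot: [-0.0, -0.648, 0.761, 0.0]
force: [0.2, -0.5, -2.0]
grip_width: 49.1
```

```bash
python3 -m pendant '[0,0,0.002,0, 0,0,0,0, 0,0,0,0]'; python3 -m pendant '[0,0,0.001,0, 0,0,0,0, 0,0,0,0]'
```

```text
t: 6.85
eef_pos: [529.5, -195.3, 33.2]
ee_rot: [-0.0, -0.648, 0.761, 0.0]
force: [-0.7, 0.0, -1.5]
grip_width: 49.4
t: 7.1
eef_pos: [529.7, -195.4, 32.2]
ee_rot: [-0.0, -0.648, 0.761, 0.0]
force: [1.1, -0.6, -2.0]
grip_width: 48.8
```

Nearly down. Now I'll step forward to touch the caddy.

```bash
python3 -m pendant '[0,-0.002,0,0, 0,0,0,0, 0,0,0,0]';python3 -m pendant '[0,-0.001,0,0, 0,0,0,0, 0,0,0,0]';python3 -m pendant '[0,-0.001,0,0, 0,0,0,0, 0,0,0,0]'
```

```text
t: 7.35
eef_pos: [532.0, -195.7, 32.4]
ee_rot: [0.0, -0.648, 0.761, -0.0]
force: [-0.6, -0.4, -1.6]
grip_width: 48.9
t: 7.6
eef_pos: [532.5, -195.7, 32.1]
ee_rot: [-0.0, -0.648, 0.761, 0.0]
force: [-1.7, 0.9, -1.9]
grip_width: 49.0
t: 7.85
eef_pos: [532.6, -195.7, 31.8]
ee_rot: [-0.001, -0.648, 0.761, 0.001]
force: [-6.2, 1.9, 0.8]
grip_width: 49.4
```

```bash
python3 -m pendant '[0,0,0.0007,0, 0,0,0,0, 0,0,0,0]';python3 -m pendant '[0,0,0.0007,0, 0,0,0,0, 0,0,0,0]'
```

```text
t: 8.1
eef_pos: [532.6, -195.7, 31.2]
ee_rot: [-0.001, -0.648, 0.761, 0.001]
force: [-5.8, 0.6, 1.6]
grip_width: 49.1
t: 8.35
eef_pos: [532.6, -195.7, 31.1]
ee_rot: [-0.001, -0.648, 0.761, 0.001]
force: [-9.3, 2.2, 8.4]
grip_width: 49.3
```

```bash
python3 -m pendant '[0,0,0,0, 0,0,0,0, 0,0,0,0, 0,0,0,0, 0,0,-0.01,0, 0,0,-0.03,0, 0,0,-0.04,0, 0,0,0,0]' 1; python3 -m pendant '[0,0.035,0,0, 0,0.035,0,0, 0,0.03,0,0, 0,0,0,0, 0,0,0,0, 0,0,0,0]' 0;  python3 - <<'E'
from h import *
im,c,o=grab("wrist"); print(o["eef_pos"],o["ee_rot"]); cv2.imwrite("pics/w5.png",im["color"][:,:,::-1])
im,c,o=grab("side"); cv2.imwrite("pics/s5.png",cv2.resize(im["color"][120:280,280:480,::-1],None,fx=3,fy=3))
E
```

```text
t: 9.02
eef_pos: [538.3, -198.1, 120.1]
ee_rot: [0.003, -0.648, 0.761, -0.005]
force: [1.0, -1.3, 1.9]
grip_width: 85.4
t: 9.52
eef_pos: [436.0, -180.6, 112.2]
ee_rot: [0.001, -0.648, 0.762, -0.001]
force: [0.5, -0.4, 1.2]
grip_width: 12.6
[ 436.04572679 -180.56620188  112.21384836] [ 5.69246148e-04 -6.48149073e-01  7.61512155e-01 -1.30120914e-03]
```

View pics/w5.png

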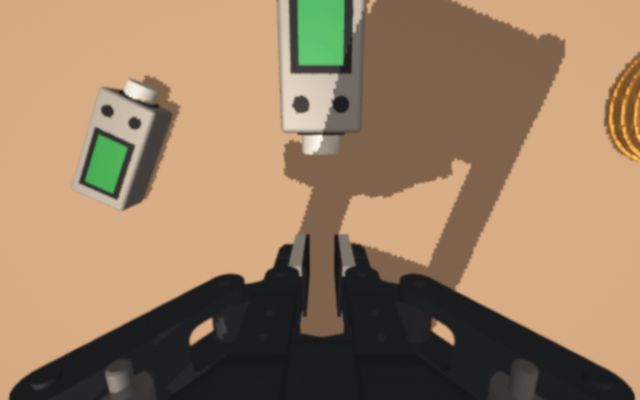

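View pics/s5.png

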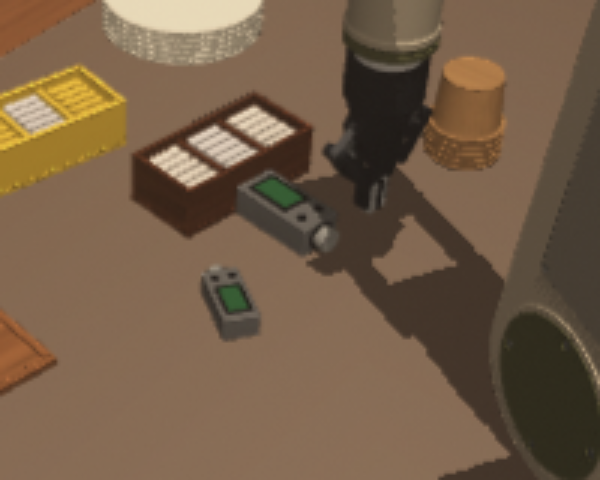

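The timer sits flush against the caddy. In the wrist view the plunger's outer edge is at row ~153, columns 303–340, and it lines up with the closing pads (centre column 321).

```bash
python3 - <<'E'
from h import *
im,c,o=grab("wrist")
w,x,y,z=o["ee_rot"];R=Rot.from_quat([x,y,z,w]).as_matrix()
for p,z in [([(303,152),(321,154),(340,152)],22),([(303,136),(340,136)],31),([(283,131),(358,131)],36)]:
    X=onplane(c,p,z); print(np.round((X-o["eef_pos"])@R,1).tolist())
print(o["eef_pos"])
E
python3 -m pendant '[0,0,0.03,0, 0,0,0.03,0, 0,0,0.02,0, 0,0,0,0, 0,0,0,0, 0,0,0,0]' 0
```

```text
[[-12.3, -43.0, 90.2], [-0.2, -41.7, 90.2], [12.6, -43.0, 90.2]]
[[-11.6, -54.1, 81.2], [11.9, -54.1, 81.2]]
[[-23.5, -57.4, 76.2], [22.6, -57.4, 76.2]]
[ 436.50925898 -180.69415449  112.0801699 ]
t: 10.17
eef_pos: [436.3, -180.6, 32.2]
ee_rot: [0.0, -0.648, 0.761, -0.001]
force: [0.6, -0.5, 0.9]
grip_width: -0.2
```

```bash
python3 -m pendant '[0,-0.015,0,0, 0,-0.01,0,0, 0,0,0,0, 0,0,0,0]'; for i in a; do python3 -m pendant '[0,-0.002,0,0, 0,0,0,0, 0,0,0,0]'; done; python3 -m pendant '[0,-0.002,0,0, 0,0,0,0, 0,0,0,0]'; python3 -m pendant '[0,-0.002,0,0, 0,0,0,0, 0,0,0,0]'
```

```text
t: 10.5
eef_pos: [461.2, -184.7, 32.7]
ee_rot: [0.001, -0.648, 0.761, -0.001]
force: [0.9, 1.0, 0.2]
grip_width: 0.2
t: 10.75
eef_pos: [461.5, -184.4, 31.1]
ee_rot: [0.0, -0.648, 0.761, -0.0]
force: [0.5, -0.6, 0.2]
grip_width: -0.5
t: 11.0
eef_pos: [463.6, -184.7, 30.9]
ee_rot: [-0.0, -0.648, 0.761, 0.0]
force: [0.4, -0.8, 0.4]
grip_width: 0.3
t: 11.25
eef_pos: [465.7, -185.0, 30.9]
ee_rot: [0.0, -0.648, 0.761, -0.0]
force: [-0.3, 0.1, -0.0]
grip_width: -0.2
```

```bash
python3 -m pendant '[0,-0.002,0,0, 0,0,0,0, 0,0,0,0]'; python3 -m pendant '[0,-0.002,0,0, 0,0,0,0, 0,0,0,0]'; python3 -m pendant '[0,-0.002,0,0, 0,0,0,0, 0,0,0,0]'
```

```text
t: 11.5
eef_pos: [467.3, -185.2, 30.7]
ee_rot: [-0.0, -0.648, 0.761, 0.0]
force: [-2.6, -0.4, 0.7]
grip_width: 0.2
t: 11.75
eef_pos: [469.3, -185.5, 30.6]
ee_rot: [-0.0, -0.648, 0.761, 0.0]
force: [-1.8, 0.3, -0.2]
grip_width: -0.3
t: 12.0
eef_pos: [471.3, -185.9, 30.6]
ee_rot: [-0.0, -0.648, 0.761, 0.0]
force: [-3.1, 0.0, -0.2]
grip_width: 0.2
```

```bash
python3 -m pendant '[0,-0.002,0,0, 0,0,0,0, 0,0,0,0]'; python3 -m pendant '[0,-0.001,0,0, 0,0,0,0, 0,0,0,0]'; python3 -m pendant '[0,-0.001,0,0, 0,0,0,0, 0,0,0,0]'
```

```text
t: 12.25
eef_pos: [473.3, -186.2, 30.7]
ee_rot: [-0.0, -0.648, 0.761, 0.0]
force: [-4.3, 0.4, -1.7]
grip_width: 0.3
t: 12.5
eef_pos: [474.1, -186.3, 30.6]
ee_rot: [-0.0, -0.648, 0.761, 0.0]
force: [-5.6, 1.0, -2.1]
grip_width: -0.2
t: 12.75
eef_pos: [474.2, -186.3, 30.6]
ee_rot: [-0.001, -0.648, 0.761, 0.001]
force: [-10.9, 2.4, 4.4]
grip_width: 0.0
```

The plunger has bottomed out: the TCP stopped at 474.2 after about 7 mm of travel, with the force rising to 11 N. I'll hold it for 2 s and look.

```bash
python3 -m pendant '[0,0,0,0, 0,0,0,0, 0,0,0,0, 0,0,0,0, 0,0,0,0, 0,0,0,0, 0,0,0,0, 0,0,0,0, 0,0,0,0, 0,0,0,0, 0,0,0,0, 0,0,0,0]';  python3 - <<'E'
from h import *
im,c,o=grab("wrist"); cv2.imwrite("pics/w6.png",im["color"][:,:,::-1])
im,c,o=grab("side"); cv2.imwrite("pics/s6.png",cv2.resize(im["color"][120:280,280:480,::-1],None,fx=3,fy=3))
E
python3 -m pendant '[0,0,0,0, 0,0,0,0, 0,0,0,0, 0,0,0,0, 0,0,0,0, 0,0,0,0, 0,0,0,0, 0,0,0,0, 0,0,0,0, 0,0,0,0, 0,0,0,0, 0,0,0,0]'
```

```text
t: 13.75
eef_pos: [474.2, -186.3, 30.6]
ee_rot: [-0.001, -0.648, 0.761, 0.001]
force: [-9.4, -0.2, 3.5]
grip_width: 0.1
t: 14.85
eef_pos: [474.2, -186.3, 30.6]
ee_rot: [-0.001, -0.648, 0.761, 0.001]
force: [-10.5, 1.8, 3.7]
grip_width: -0.2
```

View pics/s6.png

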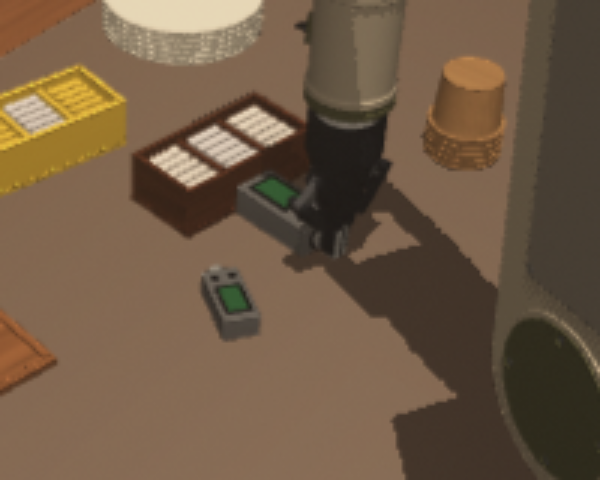

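View pics/w6.png

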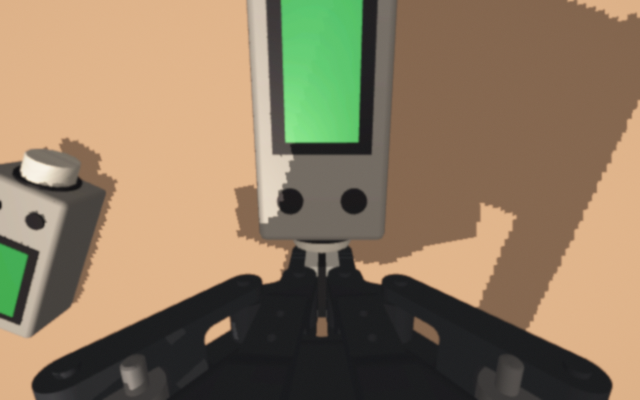

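```bash
python3 -m pendant '[0,0.005,0,0, 0,0.01,0,0, 0,0.015,0,0, 0,0,-0.02,0, 0,0,-0.03,0, 0,0,-0.03,0, 0,0,0,0]' 0; python3 -m pendant '[0,-0.03,0,0, 0,-0.03,0,0, 0,-0.028,0,0, 0,0,0,0, 0,0,0,0, 0,0,0,0]' 1;  python3 - <<'E'
from h import *
im,c,o=grab("wrist"); print(o["eef_pos"],o["ee_rot"]); cv2.imwrite("pics/w7.png",im["color"][:,:,::-1])
im,c,o=grab("side"); cv2.imwrite("pics/s7.png",cv2.resize(im["color"][120:280,280:480,::-1],None,fx=3,fy=3))
E
```

```text
t: 15.43
eef_pos: [450.6, -184.1, 118.3]
ee_rot: [0.003, -0.648, 0.761, -0.006]
force: [1.3, -1.1, 0.7]
grip_width: -0.1
t: 15.93
eef_pos: [532.9, -195.8, 110.9]
ee_rot: [0.0, -0.648, 0.761, -0.0]
force: [1.0, -0.2, -0.5]
grip_width: 72.1
[ 532.93837051 -195.83376657  110.93059074] [ 1.56186729e-04 -6.48376440e-01  7.61319852e-01 -2.24859874e-04]
```

View pics/w7.png

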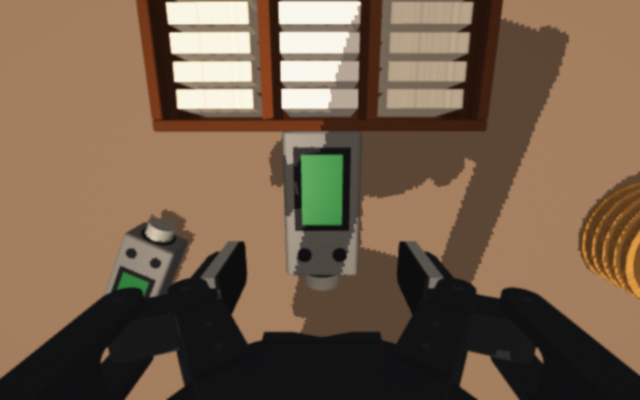

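View pics/s7.png

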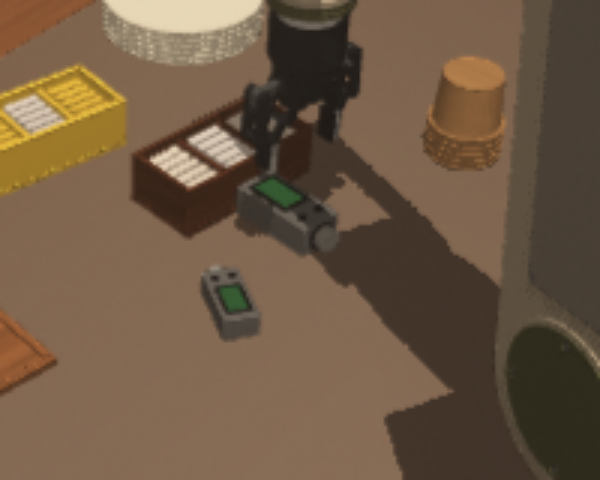

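The plunger is out again (wrist view at (322,283)), and the timer is still square to the caddy between the open pads. I'll descend and regrasp.

```bash
python3 -m pendant '[0,0,0.03,0, 0,0,0.03,0, 0,0,0.018,0, 0,0,0,0, 0,0,0,0]' 1; python3 -m pendant '[0,0,0,0, 0,0,0,0, 0,0,0,0, 0,0,0,0, 0,0,0,0, 0,0,0,0, 0,0,0,0, 0,0,0,0]' 0;python3 -m pendant '[0,0,-0.01,0, 0,0.01,-0.02,0, 0,0.01,-0.03,0, 0,0.01,-0.03,0, 0,0,0,0, 0,0,0,0]'
```

```text
t: 16.45
eef_pos: [531.4, -195.4, 32.4]
ee_rot: [-0.0, -0.648, 0.762, 0.001]
force: [0.3, 0.6, 0.3]
grip_width: 85.4
t: 17.12
eef_pos: [534.2, -196.6, 35.2]
ee_rot: [0.001, -0.648, 0.761, -0.002]
force: [-1.4, 0.4, 6.1]
grip_width: 48.6
t: 17.62
eef_pos: [504.7, -191.9, 126.4]
ee_rot: [0.001, -0.648, 0.761, -0.003]
force: [-0.4, 0.1, -2.4]
grip_width: 48.9
```

```bash
python3 -m pendant '[-0.0382,-0.008,-0.0045,0, -0.0382,-0.008,-0.0045,0, -0.0382,-0.008,-0.0045,0, -0.0382,-0.008,-0.0045,0, -0.0382,-0.008,-0.0045,0, -0.0382,-0.008,-0.0045,0, -0.0382,-0.008,-0.0045,0, -0.0382,-0.008,-0.0045,0, -0.0382,-0.008,-0.0045,0, -0.0382,-0.008,-0.0045,0, 0,0,0,0, 0,0,0,0]'; python3 -m pendant '[0,0,0,-0.12, 0,0,0,-0.12, 0,0,0,-0.12, 0,0,0,-0.12, 0,0,0,-0.12, 0,0,0,-0.12, 0,0,0,-0.12, 0,0,0,-0.12, 0,0,0,-0.12, 0,0,0,-0.12, 0,0,0,-0.12, 0,0,0,-0.12]';python3 -m pendant '[0,0,0,-0.12, 0,0,0,0, 0,0,0,0]'
python3 - <<'E'
from h import *
im,c,o=grab("wrist"); print(o["eef_pos"],o["ee_rot"]); cv2.imwrite("pics/w8.png",im["color"][:,:,::-1])
im,c,o=grab("top"); cv2.imwrite("pics/t8.png",im["color"][:,:,::-1])
im,c,o=grab("side"); cv2.imwrite("pics/s8.png",cv2.resize(im["color"][120:320,150:350,::-1],None,fx=3,fy=3))
E
```

```text
t: 18.62
eef_pos: [642.6, 175.7, 166.1]
ee_rot: [-0.001, -0.65, 0.76, 0.001]
force: [-1.5, -0.6, -1.6]
grip_width: 49.1
t: 19.62
eef_pos: [642.2, 171.6, 166.4]
ee_rot: [0.001, 0.99, -0.143, -0.001]
force: [0.4, -0.8, -0.9]
grip_width: 48.9
t: 19.87
eef_pos: [642.5, 172.1, 166.8]
ee_rot: [0.0, 0.996, -0.088, -0.001]
force: [0.3, -0.6, -2.0]
grip_width: 48.8
[642.45409963 172.05559589 166.84035262] [ 3.55857244e-04  9.96128542e-01 -8.79034831e-02 -8.82761331e-04]
```

View pics/w8.png

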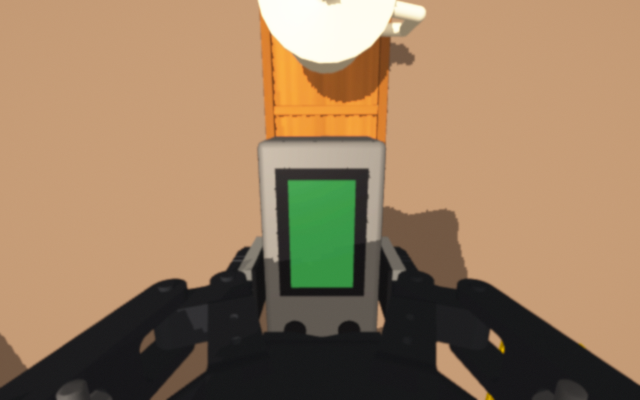

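View pics/s8.png

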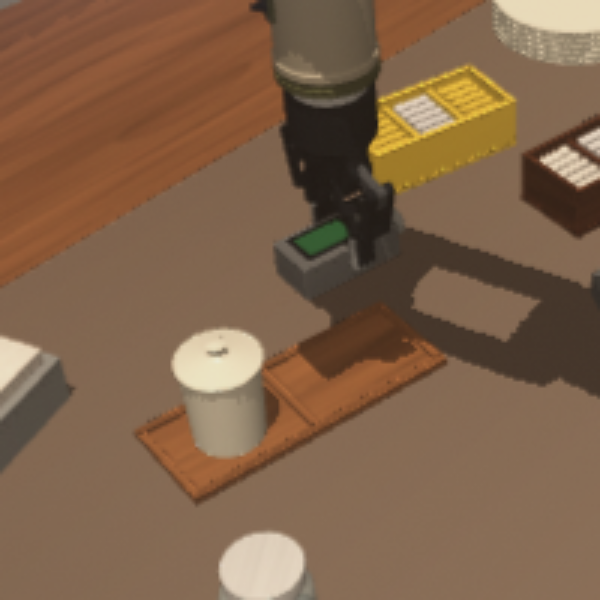

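The wrist view shows the timer lined up with the tray. The rib is at rows 105–114, the tray's side rims are at columns ~262–272 and 378–388, and the timer's back edge is at row 140. Now I'll measure the offsets.

Run:
```python
from h import *
im,c,o=grab("wrist")
cv2.imwrite("pics/w8c.png",cv2.resize(im["color"][0:150,220:430,::-1],None,fx=3.5,fy=3.5,interpolation=cv2.INTER_CUBIC))
w,x,y,z=o["ee_rot"];R=Rot.from_quat([x,y,z,w]).as_matrix()
for n,p,z in [("rib",[(275,107),(377,107),(275,114),(377,114)],9),("rimsL",[(262,40),(265,130)],9),("rimsR",[(388,60),(386,130)],9),("back",[(262,143),(321,140),(382,142)],166.8-33+36)]:
    X=onplane(c,p,z); print(n,np.round((X-o["eef_pos"])@R,1).tolist())
# bay est in tool coords
print((np.array([644.8,171.9,4])-o["eef_pos"])@R)
```

```text
rib [[-39.9, -74.0, 158.5], [48.0, -73.9, 158.4], [-40.1, -68.2, 158.5], [48.2, -68.1, 158.4]]
rimsL [[-48.5, -126.6, 158.5], [-49.4, -54.6, 158.5]]
rimsR [[55.4, -111.4, 158.4], [56.7, -54.6, 158.4]]
back [[-21.9, -56.0, -2.3], [-0.2, -57.1, -2.3], [22.3, -56.3, -2.4]]
[  2.2003282    0.43684976 163.47356833]
```

View pics/w8c.png

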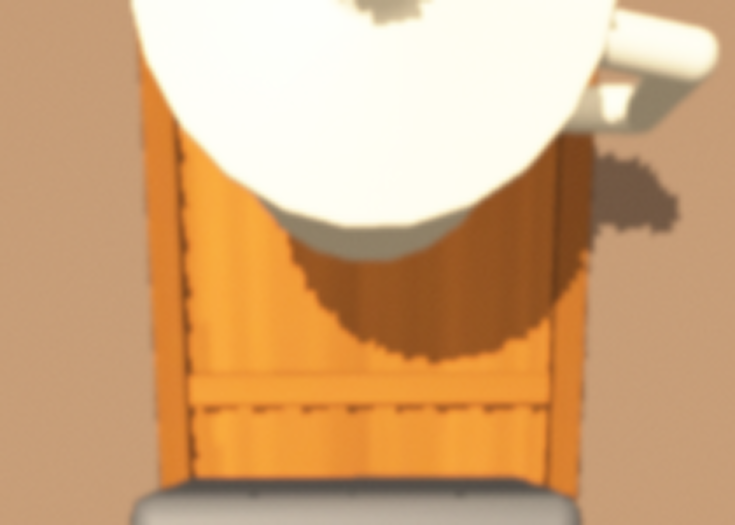

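```bash
python3 -m pendant '[0.0037,-0.003,0,0, 0,0,0.03,0, 0,0,0.03,0, 0,0,0.03,0, 0,0,0.018,0, 0,0,0.01,0, 0,0,0,0, 0,0,0,0]'
python3 - <<'E'
from h import *
im,c,o=grab("wrist"); print(o["eef_pos"],o["ee_rot"]); cv2.imwrite("pics/w9.png",im["color"][:,:,::-1])
im,c,o=grab("side"); cv2.imwrite("pics/s9.png",cv2.resize(im["color"][150:300,190:350,::-1],None,fx=4,fy=4))
E
```

```text
t: 20.73
eef_pos: [647.4, 175.7, 50.2]
ee_rot: [0.0, 0.996, -0.086, -0.0]
force: [-0.1, 0.2, -1.4]
grip_width: 48.8
[647.44114635 175.74828191  50.16747308] [ 1.62815543e-05  9.96334414e-01 -8.55437314e-02 -7.40831944e-05]
```

View pics/w9.png

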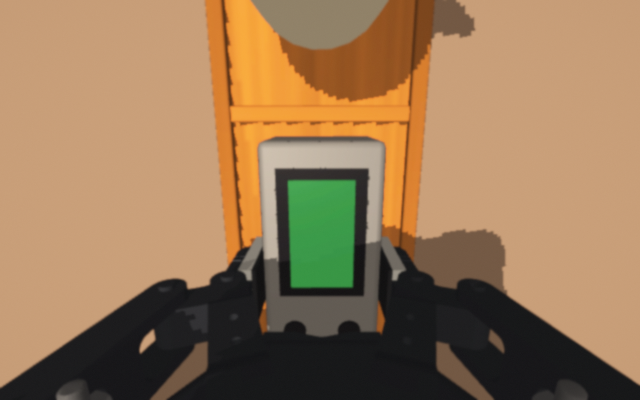

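View pics/s9.png

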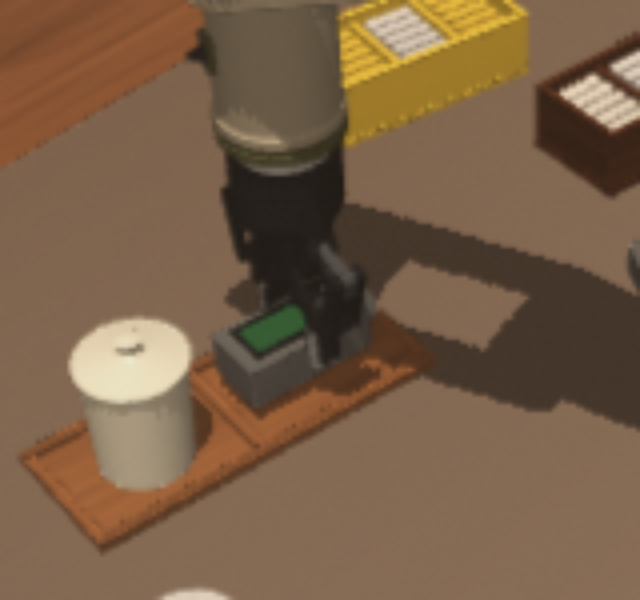

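The timer is hovering over the bay. The rib's near edge is at row 123, the back's top edge at row 140, and the side rims' inner edges at about columns 233 and 405. I'll do one quick offset check before lowering.

Run:
```python
from h import *
im,c,o=grab("wrist")
w,x,y,z=o["ee_rot"];R=Rot.from_quat([x,y,z,w]).as_matrix()
for n,p,z in [("rib",[(233,123),(407,123)],9),("outerL",[(207,10),(227,250)],9),("outerR",[(433,10),(412,250)],9),("back",[(262,143),(321,140),(382,142)],50.2-33+36)]:
    X=onplane(c,p,z); print(n,np.round((X-o["eef_pos"])@R,1).tolist())
```

```text
rib [[-44.8, -62.5, 43.2], [43.5, -62.4, 43.5]]
outerL [[-53.3, -113.6, 43.3], [-53.4, 7.2, 43.1]]
outerR [[52.1, -113.7, 43.6], [51.3, 7.5, 43.5]]
back [[-22.2, -55.9, -0.9], [-0.2, -57.0, -0.8], [22.6, -56.2, -0.8]]
```

```bash
python3 -m pendant '[0,0.0022,0,0, 0,0,0.009,0, 0,0,0,0, 0,0,0,0]'; python3 -m pendant '[0,0,0.001,0, 0,0,0,0, 0,0,0,0]'; python3 -m pendant '[0,0,0.001,0, 0,0,0,0, 0,0,0,0]'
```

```text
t: 21.22
eef_pos: [646.1, 173.2, 40.0]
ee_rot: [0.0, 0.996, -0.085, -0.001]
force: [0.7, 0.1, -1.9]
grip_width: 48.6
t: 21.47
eef_pos: [646.8, 173.5, 39.9]
ee_rot: [-0.0, 0.996, -0.085, -0.0]
force: [-0.6, 0.1, -1.6]
grip_width: 48.8
t: 21.72
eef_pos: [647.2, 173.5, 39.3]
ee_rot: [-0.0, 0.996, -0.085, 0.0]
force: [-0.2, -0.2, 0.4]
grip_width: 49.0
```

```bash
python3 -m pendant '[0,0,0.0007,0, 0,0,0,0, 0,0,0,0]'
```

```text
t: 21.97
eef_pos: [647.2, 173.5, 39.2]
ee_rot: [-0.0, 0.996, -0.085, 0.0]
force: [-2.6, -0.5, 6.5]
grip_width: 49.1
```

The timer is on the bay floor (6.5 N upward). I'll release and go straight up.

```bash
python3 -m pendant '[0,0,0,0, 0,0,0,0, 0,0,0,0, 0,0,0,0, 0,0,0,0, 0,0,-0.005,0, 0,0,-0.015,0, 0,0,-0.03,0, 0,0,-0.04,0, 0,0,-0.04,0, 0,0,-0.03,0, 0,0,0,0]' 0.75; python3 -m pendant '[0,0.03,-0.01,0, 0,0.03,-0.01,0, 0,0.03,-0.01,0, 0,0.03,0,0, 0,0,0,0, 0,0,0,0, 0,0,0,0]'
python3 - <<'E'
from h import *
im,c,o=grab("wrist"); print(o["eef_pos"],o["ee_rot"]); cv2.imwrite("pics/w10.png",im["color"][:,:,::-1])
im,c,o=grab("side"); cv2.imwrite("pics/s10.png",cv2.resize(im["color"][150:300,190:350,::-1],None,fx=4,fy=4))
im,c,o=grab("top"); cv2.imwrite("pics/t10.png",im["color"][:,:,::-1]); P=cloud(im,c)
for nm,(u0,u1,v0,v1),zl in [("mug",(190,232,150,190),(98,113)),("jar",(140,185,225,262),(100,120)),("cups",(460,505,215,255),(92,110))]:
    S=P[v0:v1,u0:u1].reshape(-1,3); S=S[(S[:,2]>zl[0])&(S[:,2]<zl[1])]
    print(nm,np.round(cv2.minAreaRect(S[:,:2].astype(np.float32))[0],1))
E
```

```text
t: 22.97
eef_pos: [651.2, 174.3, 210.2]
ee_rot: [-0.002, 0.996, -0.085, 0.007]
force: [0.4, -0.3, 1.8]
grip_width: 63.6
t: 23.55
eef_pos: [626.5, 55.4, 229.0]
ee_rot: [-0.0, 0.996, -0.086, 0.0]
force: [-0.1, -0.4, -0.5]
grip_width: 64.0
[626.53848925  55.3873237  229.0048227 ] [-2.81437476e-04  9.96320779e-01 -8.57008580e-02  4.33916854e-04]
mug [668.5 298.5]
jar [460.9 437. ]
cups [ 469.5 -436.2]
```

View pics/w10.png

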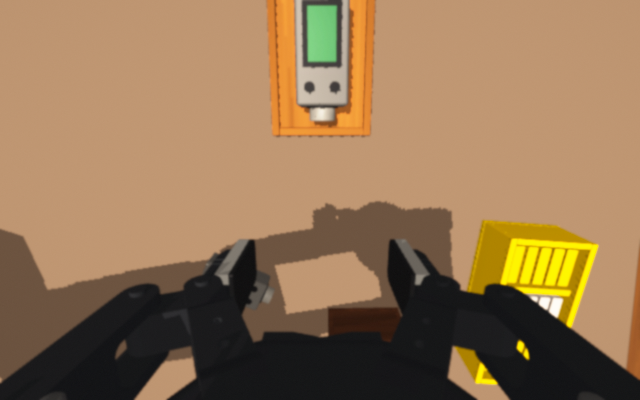

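View pics/s10.png

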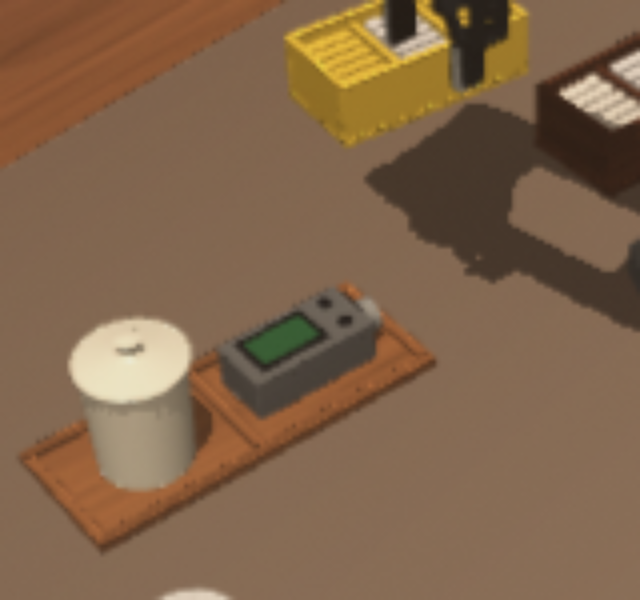

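View pics/t10.png

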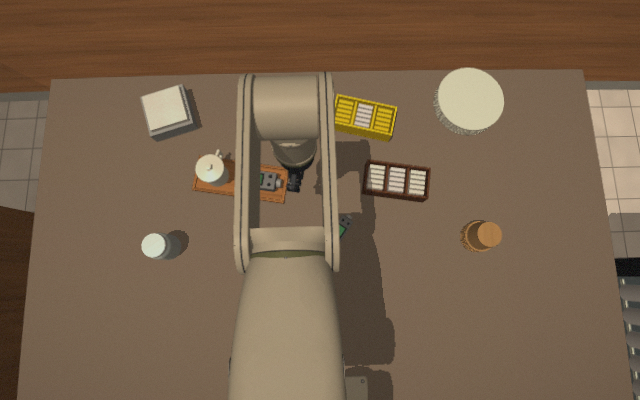

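The timer lies flat in the bay, display up and plunger out. The mug estimate differs by about 4 mm from the start, so I'll compare the before and after pictures and check that the timer is level before handing in.

Run:
```python
from h import *
im,c,o=grab("side"); a=cv2.imread("pics/side0.png").astype(int); b=im["color"][:,:,::-1].astype(int)
t0=cv2.imread("pics/top0.png").astype(int); t1=cv2.imread("pics/t10.png").astype(int)
for n,x,y,(u0,u1,v0,v1) in [("mug side",a,b,(200,245,225,275)),("jar side",a,b,(215,265,290,355)),("cups side",a,b,(418,452,135,178)),("mug top",t0,t1,(190,232,150,190)),("jar top",t0,t1,(140,185,225,262)),("cups top",t0,t1,(460,505,215,255))]:
    d=abs(x-y).max(2)[v0:v1,u0:u1]; print(n,d.mean().round(1),(d>40).sum())
    (s,_)=cv2.phaseCorrelate(x[v0:v1,u0:u1].mean(2).astype(np.float32),y[v0:v1,u0:u1].mean(2).astype(np.float32)); print("  shift px",np.round(s,2))
P=cloud(im,c); ctr=np.array([646.5,180]); 
S=P.reshape(-1,3); D=S[:,:2]-ctr; e=np.array([.1685,.9857]); f=np.array([-e[1],e[0]])
m=(abs(D@e)<40)&(abs(D@f)<18)&(S[:,2]>30); S=S[m]; A=np.c_[S[:,:2]-ctr,np.ones(len(S))]
print(len(S),np.linalg.lstsq(A,S[:,2],rcond=None)[0])
```

```text
mug side 12.4 0
  shift px [0.46 0.04]
jar side 11.8 0
  shift px [-0.   -0.01]
cups side 10.9 0
  shift px [0.03 0.54]
mug top 4.3 0
  shift px [0.46 0.03]
jar top 4.1 0
  shift px [0.54 0.01]
cups top 3.9 0
  shift px [ 0.49 -0.02]
257 [ 4.48480814e-02 -1.03593450e-03  4.18015176e+01]
```

```bash
python3 -c "
from plant import workorder; print(workorder.hand_in())"
```

```text
the job is handed in; nothing more can be done
None
```

The job is done and handed in at about 24 s on the robot's clock.

**What I did**
- I gripped the large timer across its width and set its back against the dark caddy; contact showed at about 6 N.
- With the shut fingers I pushed the plunger in until it stopped, after about 7 mm with the force rising to about 10 N. I held it there for about 2 s.
- The plunger was out again in the pictures before I regrasped the timer. I then set it down in the tray bay until I felt the floor, released it and backed the arm away.

**Last checks**
- **Timer:** the pictures show it display up and plunger out, inside the bay with clearance at both ends.
- **Mug, jar and cups:** before-and-after pictures showed no changed pixels above noise and shifts of about half a pixel at most.

**Checks that disagreed**
- The depth-based mug position came out about 4 mm from its first value. The picture comparison shows no movement, so I put that down to depth noise.
- The timer's top measured 41.8 mm where 40 mm was expected, within the roughly 2 mm calibration.
- The fitted top was level along its length but sloped about 2.5° across its width. I put that down to side-face points getting into the fit, because the pictures show it flat.

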